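Turn the baking biscuit over with the spatula

ROBOT

A 6-joint arm with a two-finger parallel gripper is mounted at the origin on the work surface. World frame = base frame: x ahead of the robot, y to its left, z up, the work surface at z = 0. Lengths are in mm, angles in rad, forces in N, time in s.
With the tool pointing down it reaches from about 350 to 875 mm from the base axis. Payload 4.2 kg.
Tool frame: the origin (TCP) lies on the centre line of the jaws, within the pads' length; the fingertips stand 19 mm ahead of it and the grasp point (between the pads) is the TCP (manip.finger_overhang is the distance from the TCP to the fingertips, in mm); z points along the fingers, y is the line along which they close (so a half turn about z gives the same grasp; the last joint's range is limited). The gripper opens to 87 mm and grips with 3 to 60 N. Pads are 19 mm wide; open, the fingers measure 117 mm over their backs; the gripper's body (75 mm by 190 mm) begins 51 mm behind the grasp point.
Start: joints at [-0.98, 0.385, 0.008, 0, -1.194, -0.259], TCP at [203.606, -590.884, 241.55] pointing down, gripper open.
Joint ranges: [-3.14, 3.14], [-1.21, 2.06], [-1.07, 1.41], [-3.16, 2.05], [-2.99, -0.16], [-3.1, 3.1]. Speed limits (rad/s): [2.79, 2.79, 3.14, 3.14, 3.14, 3.14].

INTERFACE

Orientations are given as a unit quaternion [w, x, y, z].
In Python, from bench import monitor, optics, hand_in, manip gives the robot as it stands.
- The arm moves only by the tool play_rows, never from a script. Its argument "targets" is one flat list of numbers, 7 for each row, row after row: the gripper's target within -1 to 1 (fully open at 1, half-way at 0, shut at -1), then the shift along the tool's x, y, z in cm, then the turn, a rotation vector about the tool's x, y, z in units of 6 degrees (1.0 is 6 degrees). A call has exactly 5 rows; each row is the pose to reach, as a shift and turn from the pose commanded when the call began, along the tool's axes at that moment; what a row does not reach only later rows make up. A row lasts 1/12 s, in which the tool goes at most 41.7 mm and 7.16 degrees, less where a joint would pass 70% of its speed; a pose out of reach is approached as far as the arm can. A call with a gripper value outside its range is refused whole. The fingers move at their own pace and stop on an object; the grip force is fixed at half the most. Time passes only in rows, so rows that repeat a pose let the fingers close, or fill a call up. It gives the time, the measured TCP pose, the force, the opening and the grip force at its end, in the units of the state.
- monitor.get_state(): the state, without advancing time (a new reading comes with each control period).
- optics.camera(name): name is "scene" or "side" or "wrist"; returns the picture (384x512x3 uint8, red, green, blue); there is no depth.
- optics.calibration(name): a dict with "intrinsics" (3x3 intrinsics, pixels), "extrinsics" (4x4, takes a point from camera to world coordinates). Camera axes: x right, y down, z forward; pixel columns grow to the right and rows downward; lengths in mm; the calibration is good to about 2 mm. The wrist camera is an equidistant fisheye: a pixel r from the principal point sees the ray r / f radians off the axis. A picture is of the moment at which its call begins: read the wrist's pose just before it. calibration takes no time and is no camera call; for the wrist camera it gives the pose at the moment of the call.
- hand_in(): hands the job in; it is judged then, once.
The state is a dict: "time_s": time; "joints": joint angles; "joint_vel": joint speeds; "effort": joint torques, N m; "tool_pos": TCP position; "tool_rot": TCP orientation; "ft_force": force on the tool from outside, world axes, zero at the start; "moment": the same for the moment, N m; "finger_gap": finger opening in mm; "grip_force": force on a finger pad.
Only numpy, scipy, OpenCV 4.12 (cv2) and the standard library are available. Lean on these libraries where they do the work, as an engineer would, in place of code of your own. Each camera call takes 0.05 s, during which the arm holds its last target. There are 200 camera calls.

TASK

Draw the spatula out of the shelf, lay it flat with its blade on the grey stone rest and let go, then take it again by its wooden handle. Holding it by the handle, slip the blade under the edge of the big biscuit and lever it up against the step so that it turns over, brown side up, onto the raised white tile ledge; keep the fingers off the biscuit, and do not press hard or toss it. Finally lay the spatula flat with its blade back on the stone rest and let go, leaving ladle, kettle and canister where they stand.

Things in the scene. Friction and masses are not known exactly. Their poses are not given: they have to be found in the camera images.
- griddle: Fixed two-level baking hearth; +x points from low griddle to high ledge. Low: dark iron plate, x -190 to 0 mm, 200 wide, top 45 mm above the table, open edges. At x = 0 an upright step, 12 mm high, full width. High: white tile ledge, x 0 to 150 mm, top 57 mm above the table, then a back rim to x = 162 mm, 72 mm above the table. Origin on the table under mid step.
- griddle_step (a point): Middle of the foot of the step, on the griddle's surface (45 mm above the table).
- griddle_ledge (a point): Point on the top of the tile ledge, 65 mm beyond the step, mid width.
- biscuit: Loose rigid round biscuit, 110 mm across, 16 mm thick, about 150 g, pale with dots on top, brown below, flat on the griddle 8 to 35 mm short of the step. Pushed with some 2 N it slides to the step. Both edges bevelled: flat faces 94 mm across, rim starts 7 mm above the face, so a blade on the griddle gets about 5 mm under it. Origin: centre of the brown face; +z out of the pale face.
- biscuit_center (a point): Centre of the biscuit, at half its thickness.
- spatula: Loose flat spatula, 200 mm long, 140 g, balanced at the blade's heel. Steel blade x 0 to 68 mm, 70 wide, 2.5 thick; steel neck x -47 to 0, 14 wide, 14 high; dark wood handle x -132 to -47, 20 wide, 20 high; common underside z = 0. Origin under mid heel; +x to the tip, +z up. Starts flat on the table, handle in one of the shelf's bays, neck and blade sticking out towards the robot.
- spatula_neck (a point): Middle of the neck (x = -22 mm, 7 mm above the underside).
- spatula_handle (a point): Middle of the wooden handle (x = -90 mm, 10 mm above the underside).
- spatula_tip (a point): Middle of the blade's front edge (x = 68 mm), at the underside.
- rest: Fixed grey stone slab, 105 mm (x) by 120 mm (y), flat top 22 mm above the table; the spatula rests on it with blade and neck, the handle sticking out over a side. Origin under its centre.
- rest_top (a point): Centre of the slab's top. The spatula lies well when the middle of its neck is within about 70 mm of here, measured level, and it lies flat on the stone.
- shelf: Fixed orange pine shelf, 300 mm wide, front facing its -x. Two bays open to the front, 127 mm wide and 38 mm high, centred 71 mm left and right of the middle; board above them up to 52 mm; from 110 mm behind the front a drawer box with two blue bowls on it (up to 165 mm). Origin under the middle of its front edge.
- ladle: Bystander: steel ladle, bowl 72 mm across and 34 mm high sticking out of the other bay. Origin under the bowl's edge on the handle side; the bowl lies at +x.
- kettle: Bystander: aluminium kettle, 145 mm across, 180 mm high. Origin under its centre.
- canister: Bystander: closed tin canister, 76 mm across, 120 mm high. Origin under its centre.
Not all that is in view belongs to the job. What is shaped like the spatula but green or pink is not meant. Of the things that look like the rest, take the one that is farthest from the robot's base at the start.

How it is judged (in metres and radians):
On the way, in this order (a step that is already met when the one before it is completed fails the run):
1. the spatula lies flat on the stone rest, let go (horizontal distance between spatula_neck and rest_top below 0.075 m and z of spatula in the frame of rest_top between -0.004 and 0.006 m and angle between spatula's own z axis and vertical below 0.1 rad and contact force between the fingers and spatula below 0.1 N and linear speed of spatula below 0.02 m/s), for 0.2 s.
2. held by its handle, the spatula's blade has levered the biscuit up on edge (angle between biscuit's own z axis and vertical above 0.5 rad and contact force between spatula and biscuit above 0.05 N and contact force between the fingers and spatula above 0.5 N and distance between the grasp point and spatula_handle below 0.055 m).
3. the biscuit lies turned over on the ledge (angle between biscuit's own z axis and vertical above 3 rad and linear speed of biscuit below 0.03 m/s), for 0.2 s.
At the end, for the whole second after the job is handed in: Biscuit at rest, flat (0.14 rad), brown side up on the tile ledge, centre 5 to 115 mm past the step and within 80 mm of the middle line; spatula flat (0.1 rad) on the stone rest, mid neck within 75 mm of the stone's centre, let go (all of step 1 and angle between biscuit's own z axis and vertical above 3 rad and x of biscuit_center in the frame of griddle_ledge between -0.06 and 0.05 m and y of biscuit_center in the frame of griddle_ledge between -0.08 and 0.08 m and z of biscuit_center in the frame of griddle_ledge between 0.004 and 0.013 m and linear speed of biscuit below 0.02 m/s); the robot touches nothing.
It fails at once if the fingers touch the biscuit (contact force between the fingers and biscuit above 0.5 N).
It fails at once if the biscuit is worked with the spatula held elsewhere than by its handle (contact force between spatula and biscuit above 0.5 N and distance between the grasp point and spatula_handle above 0.06 m).
It fails at once if the spatula presses biscuit or hearth with more than 30 N (contact force between spatula and biscuit above 30 N or contact force between spatula and griddle above 30 N).
It fails at once if the biscuit is tossed or lifted high: its centre over 130 mm above the ledge (z of biscuit_center in the frame of griddle_ledge above 0.13 m).
It fails at once if the ladle is moved more than 40 mm, or kettle or canister more than 30 mm (distance of ladle from where it was at the start of the episode above 0.04 m or distance of any of kettle, canister from where it was at the start of the episode above 0.03 m).
It also fails if it takes over 72 s, if anything falls off the work surface, if the arm or the gripper's body presses on something with over 40 N, if the wrist force passes 120 N, or if a joint passes its speed limit or range.

## Working session

There is one attempt and no reset: what is moved stays moved. The work goes in short steps, Python scripts to look and compute and a tool call to move; the robot and the scene stay as the last step left them, time stands still between calls to the robot, and variables do not carry over. Pictures are saved under pics/ and viewed, at most 10 in all, crops included, and the job is handed in when it is done.

Besides the shell and the picture viewer there is one more tool, called after "Call:" by a JSON object that holds its "api" and its "payload", one argument or row to a line. play_rows: Moves the arm, as the interface text tells. Its arguments: {"type":"object","properties":{"targets":{"type":"array"}},"required":["targets"]}

```bash
mkdir -p pics; ls; python3 - <<'E'
from bench import monitor, optics, manip
import cv2,numpy as np
s=monitor.get_state(); print(s['time_s'],s['tool_pos'],s['tool_rot'],s['finger_gap'],manip.finger_overhang)
for n in("scene","side"):
    im=optics.camera(n); cv2.imwrite(f"pics/{n}0.png",cv2.cvtColor(im,cv2.COLOR_RGB2BGR))
    c=optics.calibration(n); print(n,np.round(c['intrinsics'],1).tolist(),np.round(c['extrinsics'],3).tolist())
im=np.hstack([cv2.imread("pics/scene0.png"),cv2.imread("pics/side0.png")])
E
```

```text
pics
0.0 [ 203.44691311 -590.38187113  240.46045257] [-2.14477771e-04 -1.65073493e-01  9.86280677e-01  1.05891735e-03] 86.92020598319505 19.0
scene [[450.1, 0.0, 254.1], [0.0, 450.1, 189.0], [0.0, 0.0, 1.0]] [[0.784, 0.365, -0.502, 1199.538], [0.621, -0.459, 0.635, -853.052], [0.001, -0.81, -0.587, 939.811], [0.0, 0.0, 0.0, 1.0]]
side [[364.1, 0.0, 255.2], [0.0, 364.1, 201.5], [0.0, 0.0, 1.0]] [[-0.989, -0.102, 0.109, 339.966], [-0.148, 0.57, -0.808, 1023.499], [0.02, -0.815, -0.579, 726.361], [0.0, 0.0, 0.0, 1.0]]
```

```bash
python3 - <<'E'
import cv2
for n in("scene","side"):
    im=cv2.imread(f"pics/{n}0.png"); cv2.imwrite(f"pics/{n}0b.png",cv2.resize(im,(800,600),interpolation=cv2.INTER_CUBIC))
E
```

```text
(no output)
```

View pics/scene0b.png

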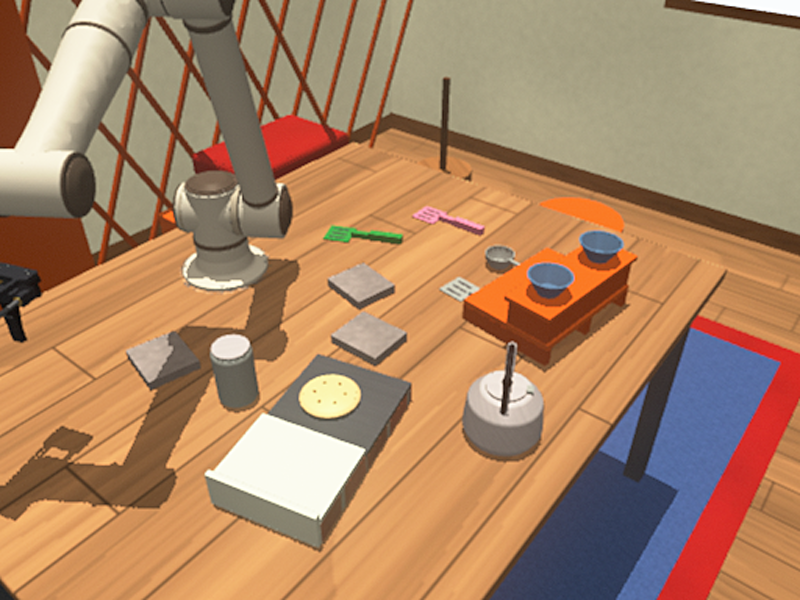

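View pics/side0b.png

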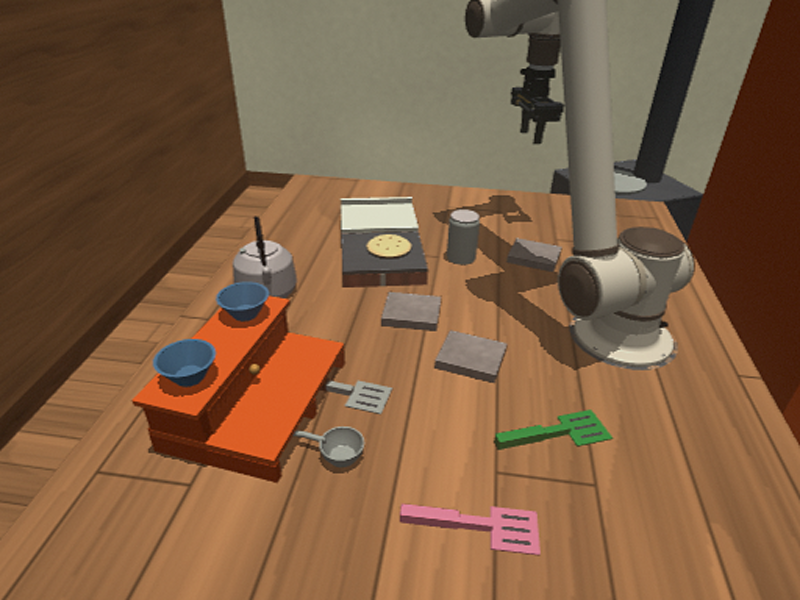

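Scene view (800x600): biscuit at (330,396), dark plate/white ledge below it, stones at (165,360), (362,285), (370,336), spatula blade at (460,290), ladle at (500,258), canister (235,370), kettle (503,415). Side: spatula blade (369,397), nearest to the kettle-side bay; ladle (342,447); stones (412,310), (471,356), (535,253).

```bash
cat > h.py <<'E'
import cv2,numpy as np
from bench import monitor, optics
def cast(n,px,z,C=None):
    c=C or optics.calibration(n); K=np.array(c['intrinsics']);E=np.array(c['extrinsics'])
    p=np.atleast_2d(px).astype(float); r=(np.c_[p,np.ones(len(p))]@np.linalg.inv(K).T)@E[:3,:3].T
    return E[:3,3]+r*((z-E[2,3])/r[:,2])[:,None]
def proj(n,P):
    c=optics.calibration(n);K=np.array(c['intrinsics']);E=np.array(c['extrinsics'])
    q=(np.atleast_2d(P)-E[:3,3])@E[:3,:3]@K.T; return q[:,:2]/q[:,2:]
def flood(im,seed,tol=14):
    m=np.zeros((im.shape[0]+2,im.shape[1]+2),np.uint8)
    b=cv2.medianBlur(im,3)
    cv2.floodFill(b,m,tuple(int(v) for v in seed),0,(tol,)*3,(tol,)*3,4|(255<<8)|cv2.FLOODFILL_MASK_ONLY|cv2.FLOODFILL_FIXED_RANGE)
    m=cv2.morphologyEx(m[1:-1,1:-1],cv2.MORPH_CLOSE,np.ones((5,5)))
    c=max(cv2.findContours(m,cv2.RETR_EXTERNAL,cv2.CHAIN_APPROX_NONE)[0],key=cv2.contourArea)
    return c[:,0]
def rect(n,im,seed,z,tol=14):
    c=flood(im,seed,tol); w=cast(n,c,z)[:,:2].astype(np.float32)
    return cv2.minAreaRect(w)
E
python3 - <<'E'
from h import *
ims={n:cv2.imread(f"pics/{n}0.png") for n in("scene","side")}
S={'scene':dict(biscuit=(330,408,61,40),ledge=(300,470,57,40),plate=(385,385,45,25),stA=(150,352,22,25),stB=(362,285,22,30),stC=(370,336,22,30),blade=(447,291,2.5,40),canister=(231,350,120,30)),
'side':dict(biscuit=(390,250,61,40),ledge=(380,222,57,30),plate=(355,260,45,25),stA=(545,255,22,30),stB=(471,356,22,30),stC=(412,310,22,30),blade=(385,395,2.5,40),board=(290,380,52,40),canister=(463,216,120,30))}
for n in S:
  for k,(x,y,z,t) in S[n].items():
    r=rect(n,ims[n],(x*.64,y*.64),z,t); print(n,k,np.round(r[0],1),np.round(r[1],1),round(r[2],1),np.round(cv2.boxPoints(r)).astype(int).tolist())
E
```

```text
scene biscuit [ 540.  -213.4] [102.2 102.5] 59.3 [[470, -231], [558, -284], [610, -196], [522, -143]]
scene ledge [ 587.1 -365.8] [207.1 153.1] 13.9 [[468, -316], [505, -465], [706, -415], [669, -267]]
scene plate [ 549.8 -198.4] [199.9 190.7] 14.0 [[430, -130], [476, -315], [670, -267], [624, -82]]
scene stA [ 168.3 -319.3] [ 81.7 115.6] 75.9 [[102, -345], [214, -373], [234, -294], [122, -266]]
scene stB [311.9 132.6] [103.4 120.6] 78.0 [[242, 95], [360, 70], [382, 171], [264, 196]]
scene stC [449.6  -0.9] [118.2 102.4] 1.2 [[389, 49], [392, -53], [510, -51], [508, 52]]
scene blade [491.2 274.2] [71.3 68.3] 83.3 [[453, 243], [521, 235], [529, 306], [461, 314]]
scene canister [ 357.  -273.8] [65.1 61.4] 38.5 [[312, -270], [351, -318], [402, -278], [363, -229]]
side biscuit [ 533.6 -194.2] [104.2 102.2] 66.3 [[466, -221], [560, -262], [601, -167], [508, -126]]
side ledge [ 589. -359.] [196.1 146.2] 14.4 [[476, -313], [512, -454], [702, -405], [666, -264]]
side plate [ 553.1 -203.5] [200.4 215.4] 15.0 [[428, -125], [484, -333], [678, -282], [622, -74]]
side stA [ 166.6 -315.2] [ 81.6 113.4] 75.8 [[102, -341], [212, -369], [232, -290], [122, -262]]
side stB [314.7 135.9] [105.1 120.6] 78.1 [[245, 97], [363, 72], [385, 175], [267, 200]]
side stC [450.6   3. ] [120.5 104.8] 0.6 [[390, 55], [391, -50], [511, -49], [510, 56]]
side blade [517.5 272.4] [ 69.5 116.8] 83.1 [[455, 245], [571, 231], [580, 300], [464, 314]]
side board [634. 331.] [299.8 114.6] 82.6 [[558, 190], [672, 175], [710, 472], [597, 487]]
side canister [ 357.8 -270. ] [62.8 60.9] 68.7 [[318, -288], [375, -310], [398, -252], [341, -230]]
```

Measured: rest = stone C (farthest) at (450,1); step midpoint (571,-290), griddle +x ≈ (0.242,-0.970); biscuit centre ≈ (535,-208), i.e. 33 mm short of the step; the spatula tip is at (458.5,279), with +x at yaw 173.2°. The sizes agree with those given. Next, a planner that turns waypoints into rows.

```bash
cat > plan.py <<'E'
# prints rows for a list of waypoints: (pos, yaw of tool x deg, tip-up tilt deg about tool y, grip, mm/row, deg/row)
import numpy as np, math
from scipy.spatial.transform import Rotation as R, Slerp
from bench import monitor
def rot(yaw,tilt=0):
    x=np.array([math.cos(math.radians(yaw)),math.sin(math.radians(yaw)),0]);z=np.array([0,0,-1.])
    return R.from_matrix(np.c_[x,np.cross(z,x),z])*R.from_rotvec([0,math.radians(tilt),0])
def plan(wps,start=None,slow=25,turn=5):
    s=monitor.get_state(); p=np.array(s['tool_pos']);q=R.from_quat(np.array(s['tool_rot'])[[1,2,3,0]])
    if start: p,q=np.array(start[0],float),start[1]
    rows=[]
    for w in wps:
        P,Q,g=np.array(w[0],float),w[1],w[2]; st=w[3] if len(w)>3 else slow
        n=max(1,math.ceil(np.linalg.norm(P-p)/st-.02),math.ceil(math.degrees((q.inv()*Q).magnitude())/turn-.02))
        sl=Slerp([0,1],R.concatenate([q,Q]))
        a,b=p,q
        rows+=[(a+(P-a)*k/n,sl(k/n),g) for k in range(1,n+1)]; p,q=P,Q
    while len(rows)%5: rows.append(rows[-1])
    s0=(np.array(s['tool_pos']),R.from_quat(np.array(s['tool_rot'])[[1,2,3,0]]))
    if start: s0=(np.array(start[0],float),start[1])
    for i in range(0,len(rows),5):
        out=[]
        for P,Q,g in rows[i:i+5]:
            d=np.round(s0[1].inv().apply(P-s0[0])/10,2); t=np.round(np.degrees((s0[1].inv()*Q).as_rotvec())/6,2)
            out+=[g,*d.tolist(),*t.tolist()]; last=(s0[0]+s0[1].apply(d*10),s0[1]*R.from_rotvec(np.radians(t*6)))
        s0=last; print([0.0 if v==0 else v for v in out])
def st():
    s=monitor.get_state(); q=R.from_quat(np.array(s['tool_rot'])[[1,2,3,0]]).as_matrix()
    print('t',round(s['time_s'],2),'pos',np.round(s['tool_pos'],1),'yaw',round(math.degrees(math.atan2(q[1,0],q[0,0])),1),'zax',np.round(q[:,2],3),'F',np.round(s['ft_force'],1),'gap',round(s['finger_gap'],1),'grip',round(s['grip_force'],1),'j',np.round(s['joints'],2))
E
python3 - <<'E'
from plan import *
Y=173.2
plan([((420,0,240),rot(-175),1,38),((544,268.8,230),rot(Y),1,38),((544,268.8,70),rot(Y),1,38)])
E
```

```text
[1, -2.34, 2.87, 0.01, 0.0, 0.0, 0.14, 1, -4.67, 5.74, 0.02, 0.0, 0.0, 0.27, 1, -7.01, 8.61, 0.03, 0.0, 0.0, 0.41, 1, -9.34, 11.48, 0.04, 0.0, 0.0, 0.55, 1, -11.68, 14.35, 0.04, 0.01, 0.0, 0.69]
[1, -2.12, 3.03, 0.01, 0.0, 0.0, 0.13, 1, -4.24, 6.06, 0.02, 0.0, 0.0, 0.27, 1, -6.36, 9.09, 0.02, 0.0, 0.0, 0.41, 1, -8.49, 12.12, 0.03, 0.0, 0.0, 0.55, 1, -10.61, 15.15, 0.03, 0.0, 0.0, 0.68]
[1, -1.9, 3.17, 0.01, 0.0, 0.0, 0.14, 1, -3.8, 6.34, 0.01, 0.0, 0.0, 0.28, 1, -5.7, 9.52, 0.02, 0.0, 0.0, 0.41, 1, -7.6, 12.69, 0.03, 0.0, 0.0, 0.55, 1, -9.5, 15.86, 0.03, 0.01, 0.0, 0.69]
[1, -1.67, 3.31, 0.0, 0.0, 0.0, 0.14, 1, -3.34, 6.61, 0.01, 0.0, 0.0, 0.27, 1, -5.27, 9.77, 0.13, 0.0, 0.0, 0.52, 1, -7.19, 12.93, 0.25, 0.0, 0.0, 0.77, 1, -9.12, 16.08, 0.38, 0.0, 0.0, 1.01]
[1, -1.59, 3.35, 0.12, 0.0, 0.0, 0.25, 1, -3.17, 6.69, 0.25, 0.0, 0.0, 0.49, 1, -4.75, 10.04, 0.37, 0.0, 0.0, 0.74, 1, -6.34, 13.38, 0.49, 0.0, 0.0, 0.98, 1, -7.92, 16.72, 0.62, 0.0, 0.0, 1.23]
[1, 0.0, 0.01, 3.2, 0.0, 0.0, 0.0, 1, 0.0, 0.01, 6.4, 0.0, 0.0, 0.0, 1, 0.0, 0.01, 9.6, 0.0, 0.0, 0.0, 1, -0.01, 0.01, 12.8, 0.0, 0.0, 0.0, 1, -0.01, 0.01, 16.0, 0.0, 0.0, 0.0]
```

Call:
{"api": "play_rows", "payload": {
  "targets": [1,-2.34,2.87,0,0,0,0.14,1,-4.67,5.74,0,0,0,0.27,1,-7.01,8.61,0,0,0,0.41,1,-9.34,11.48,0,0,0,0.55,1,-11.68,14.35,0,0,0,0.69]
}}

```text
time_s: 0.52
tool_pos: [267.2, -415.4, 241.0]
tool_rot: [-0.0, -0.129, 0.992, 0.0]
ft_force: [1.6, 0.1, -0.6]
finger_gap: 87.0
grip_force: 0.0
```

Call:
{"api": "play_rows", "payload": {
  "targets": [1,-2.12,3.03,0,0,0,0.13,1,-4.24,6.06,0,0,0,0.27,1,-6.36,9.09,0,0,0,0.41,1,-8.49,12.12,0,0,0,0.55,1,-10.61,15.15,0,0,0,0.68]
}}

```text
time_s: 0.93
tool_pos: [330.8, -241.8, 241.4]
tool_rot: [-0.0, -0.093, 0.996, 0.0]
ft_force: [0.9, -0.2, 0.4]
finger_gap: 87.2
grip_force: 0.0
```

Call:
{"api": "play_rows", "payload": {
  "targets": [1,-1.9,3.17,0,0,0,0.14,1,-3.8,6.34,0,0,0,0.28,1,-5.7,9.52,0,0,0,0.41,1,-7.6,12.69,0,0,0,0.55,1,-9.5,15.86,0,0,0,0.69]
}}

```text
time_s: 1.35
tool_pos: [394.4, -68.1, 241.6]
tool_rot: [0.0, -0.058, 0.998, 0.0]
ft_force: [0.5, -0.6, 0.5]
finger_gap: 87.3
grip_force: 0.0
```

Call:
{"api": "play_rows", "payload": {
  "targets": [1,-1.67,3.31,0,0,0,0.14,1,-3.34,6.61,0,0,0,0.27,1,-5.27,9.77,0.13,0,0,0.52,1,-7.19,12.93,0.25,0,0,0.77,1,-9.12,16.08,0.38,0,0,1.01]
}}

```text
time_s: 1.77
tool_pos: [466.6, 102.2, 237.6]
tool_rot: [-0.0, -0.005, 1.0, 0.0]
ft_force: [0.7, -0.8, 0.6]
finger_gap: 86.9
grip_force: 0.0
```

Call:
{"api": "play_rows", "payload": {
  "targets": [1,-1.59,3.35,0.12,0,0,0.25,1,-3.17,6.69,0.25,0,0,0.49,1,-4.75,10.04,0.37,0,0,0.74,1,-6.34,13.38,0.49,0,0,0.98,1,-7.92,16.72,0.62,0,0,1.23]
}}

```text
time_s: 2.18
tool_pos: [544.2, 270.0, 230.9]
tool_rot: [-0.0, 0.06, 0.998, -0.0]
ft_force: [1.3, -0.3, -0.3]
finger_gap: 87.0
grip_force: 0.0
```

Call:
{"api": "play_rows", "payload": {
  "targets": [1,0,0,3.2,0,0,0,1,0,0,6.4,0,0,0,1,0,0,9.6,0,0,0,1,0,0,12.8,0,0,0,1,0,0,14,0,0,0]
}}

```text
time_s: 2.6
tool_pos: [541.2, 266.5, 86.0]
tool_rot: [-0.004, 0.06, 0.998, -0.003]
ft_force: [-1.7, -0.5, -0.6]
finger_gap: 87.1
grip_force: 0.0
```

```bash
python3 - <<'E'
from plan import *
st()
plan([((544,268.8,70),rot(173.2),1),((544,268.8,22),rot(173.2),1,16)])
E
```

```text
t 2.6 pos [541.2 266.5  86. ] yaw 173.1 zax [-0.008 -0.005 -1.   ] F [-1.7 -0.5 -0.6] gap 87.1 grip 0.0 j [ 0.73  0.5  -0.23 -0.   -0.85 -2.41]
[1, -0.27, 0.27, 1.6, -0.06, -0.07, -0.01, 1, -0.28, 0.28, 3.2, -0.06, -0.07, -0.01, 1, -0.29, 0.29, 4.8, -0.06, -0.07, -0.01, 1, -0.3, 0.3, 6.4, -0.06, -0.07, -0.01, 1, -0.3, 0.3, 6.4, -0.06, -0.07, -0.01]
```

Call:
{"api": "play_rows", "payload": {
  "targets": [1,0,0,1.5,0,0,0,1,0,0,3,0,0,0,1,0,0,4.5,0,0,0,1,0,0,5.5,0,0,0,1,0,0,5.5,0,0,0]
}}

```text
time_s: 3.02
tool_pos: [542.5, 267.2, 33.8]
tool_rot: [-0.002, 0.06, 0.998, -0.002]
ft_force: [-0.2, -0.1, 0.3]
finger_gap: 86.7
grip_force: 0.0
```

Call:
{"api": "play_rows", "payload": {
  "targets": [1,0,0,0,0,0,0,1,0,0,0,0,0,0,1,0,0,0,0,0,0,1,0,0,0,0,0,0,1,0,0,0,0,0,0]
}}

```text
time_s: 3.43
tool_pos: [544.3, 268.6, 37.4]
tool_rot: [0.001, 0.059, 0.998, 0.001]
ft_force: [-0.2, 0.4, -0.2]
finger_gap: 86.7
grip_force: 0.0
```

```bash
python3 - <<'E'
from plan import *
from bench import optics
import cv2
st()
a=[cv2.cvtColor(optics.camera(n),cv2.COLOR_RGB2BGR) for n in("wrist","side")]
c=optics.calibration("wrist");print(np.round(c['extrinsics'],2).tolist())
cv2.imwrite("pics/g1.png",np.hstack([cv2.resize(a[0],(400,300)),a[1][180:330,130:330].repeat(2,0).repeat(2,1)]))
E
```

```text
t 3.43 pos [544.3 268.6  37.4] yaw 173.2 zax [ 0.001  0.001 -1.   ] F [-0.2  0.4 -0.2] gap 86.7 grip 0.0 j [ 0.72  0.56 -0.27  0.   -0.73 -2.41]
[[0.12, 0.96, 0.25, 475.27], [0.99, -0.11, -0.03, 276.81], [0.0, 0.25, -0.97, 180.03], [0.0, 0.0, 0.0, 1.0]]
```

View pics/g1.png

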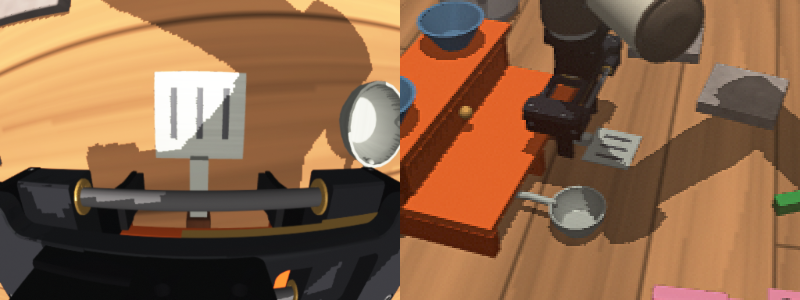

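Wrist view: the neck is centred between the fingers at (200,190). Descend and close.

Call:
{"api": "play_rows", "payload": {
  "targets": [1,0,0,0.6,0,0,0,1,0,0,1.2,0,0,0,1,0,0,1.6,0,0,0,1,0,0,1.6,0,0,0,-1,0,0,1.6,0,0,0]
}}

```text
time_s: 3.95
tool_pos: [543.8, 268.2, 19.9]
tool_rot: [-0.0, 0.059, 0.998, -0.0]
ft_force: [-0.4, -0.1, 0.7]
finger_gap: 84.8
grip_force: 0.0
```

Call:
{"api": "play_rows", "payload": {
  "targets": [-1,0,0,0,0,0,0,-1,0,0,0,0,0,0,-1,0,0,0,0,0,0,-1,0,0,0,0,0,0,-1,0,0,0,0,0,0]
}}

```text
time_s: 4.37
tool_pos: [544.0, 268.4, 20.6]
tool_rot: [0.0, 0.059, 0.998, 0.0]
ft_force: [0.2, 0.2, 0.2]
finger_gap: 55.0
grip_force: 0.0
```

Call:
{"api": "play_rows", "payload": {
  "targets": [-1,0,0,0,0,0,0,-1,0,0,0,0,0,0,-1,0,0,0,0,0,0,-1,0,0,0,0,0,0,-1,0,0,0,0,0,0]
}}

```text
time_s: 4.78
tool_pos: [544.0, 268.4, 20.6]
tool_rot: [0.0, 0.059, 0.998, 0.0]
ft_force: [-0.3, -0.1, 0.4]
finger_gap: 21.6
grip_force: 0.0
```

Call:
{"api": "play_rows", "payload": {
  "targets": [-1,0,0,0,0,0,0,-1,0,0,0,0,0,0,-1,0,0,0,0,0,0,-1,0,0,-0.3,0,0,0,-1,0,0,-0.6,0,0,0]
}}

```text
time_s: 5.2
tool_pos: [543.7, 268.2, 26.4]
tool_rot: [-0.0, 0.059, 0.998, -0.0]
ft_force: [-0.2, -0.3, -1.1]
finger_gap: 13.8
grip_force: 30.0
```

Call:
{"api": "play_rows", "payload": {
  "targets": [-1,1,0,0,0,0,0,-1,3,0,0,0,0,0,-1,5,0,0,0,0,0,-1,7,0,0,0,0,0,-1,9,0,0,0,0,0]
}}

```text
time_s: 5.62
tool_pos: [453.1, 278.8, 26.6]
tool_rot: [-0.0, 0.059, 0.998, -0.0]
ft_force: [-0.8, 0.5, -0.7]
finger_gap: 13.6
grip_force: 30.0
```

Call:
{"api": "play_rows", "payload": {
  "targets": [-1,1.5,0,0,0,0,0,-1,2,0,-1,0,0,0,-1,2.5,0,-3,0,0,0,-1,2.5,0,-5,0,0,0,-1,2.5,0,-6,0,0,0]
}}

```text
time_s: 6.03
tool_pos: [430.6, 283.1, 89.6]
tool_rot: [0.002, 0.059, 0.998, 0.002]
ft_force: [0.2, -1.4, -0.8]
finger_gap: 13.6
grip_force: 30.0
```

```bash
python3 - <<'E'
from plan import *
st()
# place: spatula yaw -76, heel at (450,1)-15*u ; grip at x=-18
u=np.array([.242,-.970]); heel=np.array([450,1])-15*u; g=heel-18*u; print(heel,g)
plan([((*g,90),rot(-76),-1,30)],turn=5.2)
E
```

```text
t 6.03 pos [430.6 283.1  89.6] yaw 173.3 zax [ 0.003  0.003 -1.   ] F [ 0.2 -1.4 -0.8] gap 13.6 grip 30.0 j [ 0.9   0.37 -0.46  0.   -0.74 -2.59]
[446.37  15.55] [442.014  33.01 ]
[-1, -0.18, -1.12, -0.01, 0.0, 0.0, -0.84, -1, -0.37, -2.25, -0.01, 0.0, 0.0, -1.68, -1, -0.55, -3.37, -0.02, 0.0, 0.01, -2.52, -1, -0.74, -4.49, -0.02, 0.0, 0.01, -3.35, -1, -0.92, -5.62, -0.03, 0.0, 0.01, -4.19]
[-1, 0.31, -1.09, 0.0, 0.0, 0.0, -0.84, -1, 0.62, -2.19, -0.01, 0.0, 0.01, -1.68, -1, 0.93, -3.28, -0.01, 0.0, 0.01, -2.52, -1, 1.24, -4.38, -0.02, 0.0, 0.01, -3.36, -1, 1.55, -5.47, -0.02, 0.0, 0.01, -4.2]
[-1, 0.75, -0.86, -0.01, 0.0, 0.0, -0.84, -1, 1.49, -1.72, -0.01, 0.0, 0.01, -1.67, -1, 2.24, -2.58, -0.02, 0.0, 0.01, -2.51, -1, 2.99, -3.44, -0.02, 0.0, 0.01, -3.35, -1, 3.73, -4.3, -0.03, -0.01, 0.01, -4.19]
[-1, 1.04, -0.46, 0.0, 0.0, 0.01, -0.84, -1, 2.08, -0.92, -0.01, 0.0, 0.01, -1.68, -1, 3.12, -1.38, -0.01, 0.0, 0.01, -2.52, -1, 4.17, -1.84, -0.02, 0.0, 0.02, -3.36, -1, 5.21, -2.3, -0.02, 0.0, 0.02, -4.19]
[-1, 1.13, 0.03, 0.0, 0.0, 0.0, -0.84, -1, 2.27, 0.05, 0.0, 0.0, 0.0, -1.68, -1, 2.27, 0.05, 0.0, 0.0, 0.0, -1.68, -1, 2.27, 0.05, 0.0, 0.0, 0.0, -1.68, -1, 2.27, 0.05, 0.0, 0.0, 0.0, -1.68]
```

Call:
{"api": "play_rows", "payload": {
  "targets": [-1,-0.18,-1.12,0,0,0,-0.84,-1,-0.37,-2.25,0,0,0,-1.68,-1,-0.55,-3.37,0,0,0,-2.52,-1,-0.74,-4.49,0,0,0,-3.35,-1,-0.92,-5.62,0,0,0,-4.19]
}}

```text
time_s: 6.45
tool_pos: [432.6, 224.6, 87.0]
tool_rot: [0.0, -0.161, 0.987, 0.0]
ft_force: [-0.2, -0.3, -1.8]
finger_gap: 13.7
grip_force: 30.0
```

Call:
{"api": "play_rows", "payload": {
  "targets": [-1,0.31,-1.09,0,0,0,-0.84,-1,0.62,-2.19,0,0,0,-1.68,-1,0.93,-3.28,0,0,0,-2.52,-1,1.24,-4.38,0,0,0,-3.36,-1,1.55,-5.47,0,0,0,-4.2]
}}

```text
time_s: 6.87
tool_pos: [435.1, 167.7, 87.0]
tool_rot: [0.0, -0.373, 0.928, 0.0]
ft_force: [-0.5, -0.2, -1.7]
finger_gap: 13.7
grip_force: 30.0
```

Call:
{"api": "play_rows", "payload": {
  "targets": [-1,0.75,-0.86,0,0,0,-0.84,-1,1.49,-1.72,0,0,0,-1.67,-1,2.24,-2.58,0,0,0,-2.51,-1,2.99,-3.44,0,0,0,-3.35,-1,3.73,-4.3,0,0,0,-4.19]
}}

```text
time_s: 7.28
tool_pos: [437.7, 110.8, 87.0]
tool_rot: [0.0, -0.566, 0.825, 0.0]
ft_force: [0.7, -0.7, -1.0]
finger_gap: 13.2
grip_force: 30.0
```

Call:
{"api": "play_rows", "payload": {
  "targets": [-1,1.04,-0.46,0,0,0,-0.84,-1,2.08,-0.92,0,0,0,-1.68,-1,3.12,-1.38,0,0,0,-2.52,-1,4.17,-1.84,0,0,0,-3.36,-1,5.21,-2.3,0,0,0,-4.19]
}}

```text
time_s: 7.7
tool_pos: [440.2, 53.9, 87.0]
tool_rot: [-0.0, 0.732, -0.682, 0.0]
ft_force: [-0.8, -0.0, -1.6]
finger_gap: 13.8
grip_force: 30.0
```

Call:
{"api": "play_rows", "payload": {
  "targets": [-1,1.13,0,0,0,0,-0.84,-1,2.27,0,0,0,0,-1.68,-1,2.27,0,0,0,0,-1.68,-1,2.27,0,0,0,0,-1.68,-1,2.27,0,0,0,0,-1.68]
}}

```text
time_s: 8.12
tool_pos: [441.7, 32.0, 86.8]
tool_rot: [-0.0, 0.787, -0.617, 0.0]
ft_force: [0.0, -0.4, -1.0]
finger_gap: 14.1
grip_force: 30.0
```

```bash
python3 - <<'E'
from plan import *
from bench import optics
import cv2
st()
a=[cv2.cvtColor(optics.camera(n),cv2.COLOR_RGB2BGR) for n in("scene","side")]
for n,i in zip(("scene","side"),a): cv2.imwrite(f"pics/{n}1.png",i)
cv2.imwrite("pics/g2.png",np.hstack([a[0][150:310,150:350].repeat(2,0).repeat(2,1),a[1][100:260,200:400].repeat(2,0).repeat(2,1)]))
plan([((442,33,90),rot(-76),-1,30)])
E
```

```text
t 8.12 pos [441.7  32.   86.8] yaw -76.2 zax [ 0.001  0.    -1.   ] F [ 0.  -0.4 -1. ] gap 14.1 grip 30.0 j [ 0.44  0.27 -0.63 -0.   -0.67 -0.2 ]
[-1, -0.06, -0.06, -0.33, 0.0, 0.0, -0.02, -1, -0.06, -0.06, -0.33, 0.0, 0.0, -0.02, -1, -0.06, -0.06, -0.33, 0.0, 0.0, -0.02, -1, -0.06, -0.06, -0.33, 0.0, 0.0, -0.02, -1, -0.06, -0.06, -0.33, 0.0, 0.0, -0.02]
```

View pics/g2.png

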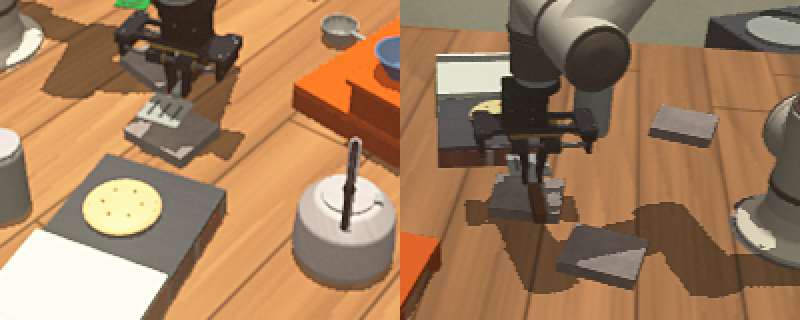

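Spatula hangs level over stone C, blade over the slab at (160,110), handle toward +y. Lower 44 mm and release.

Call:
{"api": "play_rows", "payload": {
  "targets": [-1,0,0,1.2,0,0,0,-1,0,0,2.4,0,0,0,-1,0,0,3.4,0,0,0,-1,0,0,3.8,0,0,0,-1,0,0,4,0,0,0]
}}

```text
time_s: 8.63
tool_pos: [441.1, 32.1, 46.0]
tool_rot: [0.001, 0.788, -0.616, -0.0]
ft_force: [-0.2, -0.0, -1.3]
finger_gap: 13.8
grip_force: 30.0
```

Call:
{"api": "play_rows", "payload": {
  "targets": [-1,0,0,0.1,0,0,0,-1,0,0,0.2,0,0,0,-1,0,0,0.3,0,0,0,-1,0,0,0.4,0,0,0,-1,0,0,0.4,0,0,0]
}}

```text
time_s: 9.05
tool_pos: [441.5, 31.9, 42.7]
tool_rot: [-0.0, 0.788, -0.616, 0.0]
ft_force: [0.3, 0.5, -1.6]
finger_gap: 13.9
grip_force: 30.0
```

Call:
{"api": "play_rows", "payload": {
  "targets": [1,0,0,0,0,0,0,1,0,0,0,0,0,0,1,0,0,0,0,0,0,1,0,0,0,0,0,0,1,0,0,0,0,0,0]
}}

```text
time_s: 9.47
tool_pos: [441.6, 31.9, 42.7]
tool_rot: [-0.0, 0.788, -0.616, 0.0]
ft_force: [-0.6, 0.6, -0.7]
finger_gap: 39.3
grip_force: 0.0
```

Call:
{"api": "play_rows", "payload": {
  "targets": [1,0,0,0,0,0,0,1,0,0,0,0,0,0,1,0,0,0,0,0,0,1,0,0,0,0,0,0,1,0,0,0,0,0,0]
}}

```text
time_s: 9.88
tool_pos: [441.4, 31.9, 42.5]
tool_rot: [0.0, 0.788, -0.616, -0.0]
ft_force: [-0.7, -0.5, 0.0]
finger_gap: 72.1
grip_force: 0.0
```

Call:
{"api": "play_rows", "payload": {
  "targets": [1,0,0,-1,0,0,0,1,0,0,-3,0,0,0,1,0,0,-5,0,0,0,1,-3,0,-6,0,0,0,1,-5,0,-6,0,0,0]
}}

```text
time_s: 10.3
tool_pos: [430.8, 81.6, 104.9]
tool_rot: [-0.003, 0.787, -0.617, 0.001]
ft_force: [-0.2, 1.0, -0.5]
finger_gap: 87.0
grip_force: 0.0
```

Call:
{"api": "play_rows", "payload": {
  "targets": [1,0,0,0,0,0,0,1,0,0,0,0,0,0,1,0,0,0,0,0,0,1,0,0,0,0,0,0,1,0,0,0,0,0,0]
}}

```text
time_s: 10.72
tool_pos: [429.3, 79.7, 102.2]
tool_rot: [0.0, 0.787, -0.617, -0.0]
ft_force: [0.3, -0.1, 0.1]
finger_gap: 87.2
grip_force: 0.0
```

```bash
python3 - <<'E'
from plan import *
from bench import optics
import cv2
st()
c=optics.calibration("wrist"); np.savez("pics/w.npz",K=c['intrinsics'],E=c['extrinsics'])
a=[cv2.cvtColor(optics.camera(n),cv2.COLOR_RGB2BGR) for n in("scene","side","wrist")]
for n,i in zip(("scene","side","wrist"),a): cv2.imwrite(f"pics/{n}2.png",i)
cv2.imwrite("pics/g3.png",np.hstack([a[2][:, :],a[1][130:226,190:260].repeat(4,0).repeat(4,1)]))
E
```

```text
t 10.72 pos [429.3  79.7 102.2] yaw -76.1 zax [-0.001 -0.001 -1.   ] F [ 0.3 -0.1  0.1] gap 87.2 grip 0.0 j [ 0.56  0.24 -0.63  0.   -0.71 -0.32]
```

View pics/g3.png

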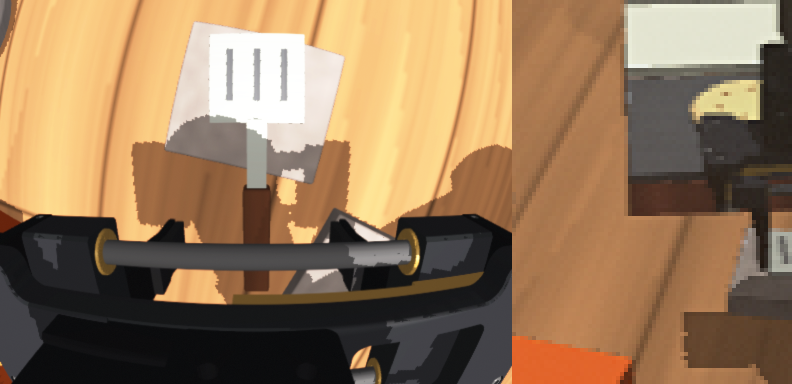

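Spatula lies flat on the slab, aligned with the tool, with handle clear of the stone at (256,240). Check its position by the blade's edges, then descend on the handle.

```bash
python3 - <<'E'
import numpy as np
d=np.load("pics/w.npz");K,E=d['K'],d['E']
u=np.array([.2402,-.9707])
for n,p,z in(("tip",(256.5,33.5),24.5),("heel",(256.5,123.5),24.5),("handle start",(256.5,187),42),("bladeL",(209,80),24.5),("bladeR",(304.5,80),24.5)):
    v=(np.array(p)-K[:2,2])/K[0,0]; r=np.hypot(*v); ray=np.r_[v/r*np.sin(r),np.cos(r)]
    w=E[:3,:3]@ray; P=E[:3,3]+w*(z-E[2,3])/w[2]; q=P[:2]-np.array([429.3,79.7])
    print(n,np.round(P,1),'along',round(q@u,1),'side',round(q@[.9707,.2402],1))
E
```

```text
tip [460.3 -49.   24.5] along 132.4 side -0.8
heel [443.9  17.5  24.5] along 63.9 side -0.7
handle start [433.4  60.2  42. ] along 19.9 side -0.7
bladeL [485.8  -6.3  24.5] along 97.0 side 34.2
bladeR [417.5 -23.1  24.5] along 97.0 side -36.1
```

Call:
{"api": "play_rows", "payload": {
  "targets": [1,0,0,2,0,0,0,1,0,0,4,0,0,0,1,0,0,5.5,0,0,0,1,0,0,6.4,0,0,0,1,0,0,6.7,0,0,0]
}}

```text
time_s: 11.28
tool_pos: [428.5, 79.6, 34.0]
tool_rot: [0.002, 0.787, -0.617, -0.001]
ft_force: [0.2, -0.0, 0.5]
finger_gap: 87.4
grip_force: 0.0
```

Call:
{"api": "play_rows", "payload": {
  "targets": [-1,0,0,0,0,0,0,-1,0,0,0,0,0,0,-1,0,0,0,0,0,0,-1,0,0,0,0,0,0,-1,0,0,0,0,0,0]
}}

```text
time_s: 11.7
tool_pos: [429.8, 80.6, 36.1]
tool_rot: [-0.001, 0.788, -0.616, 0.0]
ft_force: [-0.4, 0.3, -0.8]
finger_gap: 61.3
grip_force: 0.0
```

Call:
{"api": "play_rows", "payload": {
  "targets": [-1,0,0,0,0,0,0,-1,0,0,0,0,0,0,-1,0,0,0,0,0,0,-1,0,0,0,0,0,0,-1,0,0,0,0,0,0]
}}

```text
time_s: 12.12
tool_pos: [429.4, 80.4, 35.6]
tool_rot: [-0.0, 0.788, -0.616, 0.0]
ft_force: [0.6, -0.8, 0.0]
finger_gap: 28.3
grip_force: 0.0
```

Call:
{"api": "play_rows", "payload": {
  "targets": [-1,0,0,0,0,0,0,-1,0,0,0,0,0,0,-1,0,0,0,0,0,0,-1,0,0,0,0,0,0,-1,0,0,0,0,0,0]
}}

```text
time_s: 12.53
tool_pos: [429.4, 80.4, 35.5]
tool_rot: [0.0, 0.788, -0.616, -0.0]
ft_force: [0.0, -0.8, -0.1]
finger_gap: 19.6
grip_force: 30.0
```

```bash
python3 - <<'E'
from plan import *
st()
u=np.array([.242,-.970]); T=np.array([535,-208])-72*u-132.7*u; print(T)
plan([((429,80,88),rot(-76),-1,20),((*T,88),rot(-76,-3),-1,25),((*T,72),rot(-76,-3),-1,8)])
E
```

```text
t 12.53 pos [429.4  80.4  35.5] yaw -76.1 zax [-0. -0. -1.] F [ 0.  -0.8 -0.1] gap 19.6 grip 30.0 j [ 0.56  0.36 -0.7   0.   -0.52 -0.32]
[485.4626  -9.441 ]
[-1, 0.01, 0.02, -1.75, 0.0, 0.0, 0.0, -1, 0.02, 0.03, -3.5, 0.0, 0.0, -0.01, -1, 0.03, 0.05, -5.25, 0.0, 0.0, -0.01, -1, 2.04, -0.62, -5.25, 0.0, -0.1, -0.01, -1, 4.04, -1.28, -5.25, 0.0, -0.2, -0.01]
[-1, 2.01, -0.67, -0.04, 0.0, -0.1, 0.0, -1, 4.02, -1.33, -0.08, 0.0, -0.2, 0.0, -1, 6.03, -2.0, -0.12, 0.0, -0.3, 0.0, -1, 6.04, -2.0, 0.68, 0.0, -0.3, 0.0, -1, 6.06, -2.0, 1.48, 0.0, -0.3, 0.0]
```

Call:
{"api": "play_rows", "payload": {
  "targets": [-1,0,0,-1.75,0,0,0,-1,0,0,-3.5,0,0,0,-1,0,0,-5.25,0,0,0,-1,2,-0.6,-5.25,0,-0.1,0,-1,4,-1.3,-5.25,0,-0.2,0]
}}

```text
time_s: 12.95
tool_pos: [451.9, 45.2, 89.1]
tool_rot: [-0.008, 0.788, -0.615, -0.008]
ft_force: [0.3, -0.3, -2.7]
finger_gap: 20.0
grip_force: 30.0
```

Call:
{"api": "play_rows", "payload": {
  "targets": [-1,2,-0.65,0,0,-0.1,0,-1,4,-1.3,0,0,-0.2,0,-1,6,-2,-0.1,0,-0.3,0,-1,6,-2,0.7,0,-0.3,0,-1,6,-2,1.2,0,-0.3,0]
}}

```text
time_s: 13.37
tool_pos: [485.3, -9.4, 73.9]
tool_rot: [-0.016, 0.786, -0.617, -0.021]
ft_force: [1.1, -0.5, -1.5]
finger_gap: 19.3
grip_force: 30.0
```

Call:
{"api": "play_rows", "payload": {
  "targets": [-1,0,0,0,0,0,0,-1,0,0,0,0,0,0,-1,0,0,0,0,0,0,-1,0,0,0,0,0,0,-1,0,0,0,0,0,0]
}}

```text
time_s: 13.78
tool_pos: [485.4, -8.0, 75.1]
tool_rot: [-0.016, 0.788, -0.616, -0.02]
ft_force: [-0.5, 0.3, -2.2]
finger_gap: 19.6
grip_force: 30.0
```

```bash
python3 - <<'E'
from plan import *
from bench import optics
import cv2
st()
c=optics.calibration("wrist"); np.savez("pics/w.npz",K=c['intrinsics'],E=c['extrinsics'])
a=[cv2.cvtColor(optics.camera(n),cv2.COLOR_RGB2BGR) for n in("scene","side","wrist")]
for n,i in zip(("scene","side","wrist"),a): cv2.imwrite(f"pics/{n}3.png",i)
cv2.imwrite("pics/g4.png",np.hstack([a[2][:, 50:450],a[0][190:286,170:270].repeat(4,0).repeat(4,1)]))
E
```

```text
t 13.78 pos [485.4  -8.   75.1] yaw -76.0 zax [-0.012  0.051 -0.999] F [-0.5  0.3 -2.2] gap 19.6 grip 30.0 j [ 0.29  0.36 -0.5  -0.08 -0.71  0.02]
```

View pics/g4.png

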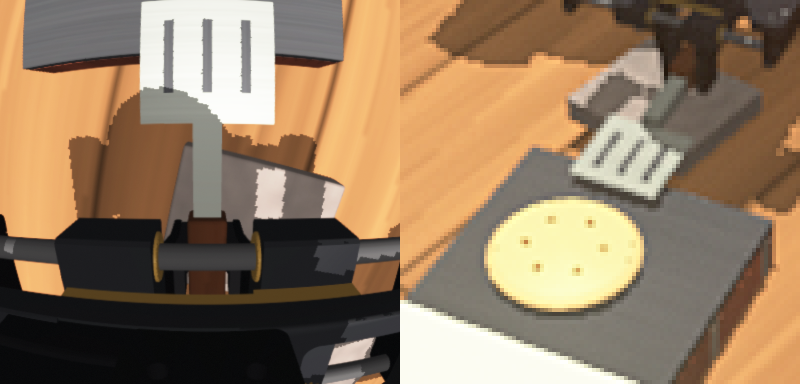

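Blade is in line with the biscuit centre: tip at (616,190) and biscuit at (565,253) in the scene crop, clear of the rim. Lower in small steps.

Call:
{"api": "play_rows", "payload": {
  "targets": [-1,0,0,0.3,0,0,0,-1,0,0,0.6,0,0,0,-1,0,0,0.8,0,0,0,-1,0,0,0.8,0,0,0,-1,0,0,0.8,0,0,0]
}}

```text
time_s: 14.35
tool_pos: [485.2, -8.2, 66.5]
tool_rot: [-0.016, 0.787, -0.616, -0.021]
ft_force: [-0.4, 0.8, -1.3]
finger_gap: 19.6
grip_force: 30.0
```

Call:
{"api": "play_rows", "payload": {
  "targets": [-1,0,0,0.05,0,0,0,-1,0,0,0.1,0,0,0,-1,0,0,0.1,0,0,0,-1,0,0,0.1,0,0,0,-1,0,0,0.1,0,0,0]
}}

```text
time_s: 14.77
tool_pos: [485.4, -8.0, 65.9]
tool_rot: [-0.016, 0.787, -0.616, -0.021]
ft_force: [0.3, 0.5, -1.7]
finger_gap: 19.8
grip_force: 30.0
```

```bash
python3 - <<'E'
from plan import *
st(); s=monitor.get_state(); print(s['moment'])
E
```

```text
t 14.77 pos [485.4  -8.   65.9] yaw -76.1 zax [-0.012  0.051 -0.999] F [ 0.3  0.5 -1.7] gap 19.8 grip 30.0 j [ 0.29  0.37 -0.51 -0.08 -0.69  0.02]
[-0.06804693  0.08677957  0.03181306]
```

Call:
{"api": "play_rows", "payload": {
  "targets": [-1,0,0,0.05,0,0,0,-1,0,0,0.05,0,0,0,-1,0,0,0.05,0,0,0,-1,0,0,0.05,0,0,0,-1,0,0,0.05,0,0,0]
}}

```text
time_s: 15.18
tool_pos: [485.4, -8.0, 65.4]
tool_rot: [-0.016, 0.787, -0.616, -0.021]
ft_force: [0.0, 0.8, -0.3]
finger_gap: 19.4
grip_force: 30.0
```

Call:
{"api": "play_rows", "payload": {
  "targets": [-1,0,0,0.05,0,0,0,-1,0,0,0.05,0,0,0,-1,0,0,0.05,0,0,0,-1,0,0,0.05,0,0,0,-1,0,0,0.05,0,0,0]
}}

```text
time_s: 15.6
tool_pos: [485.4, -7.9, 64.9]
tool_rot: [-0.016, 0.787, -0.616, -0.021]
ft_force: [-0.6, 0.1, 0.7]
finger_gap: 19.8
grip_force: 30.0
```

```bash
python3 - <<'E'
from plan import *
st(); s=monitor.get_state(); print(s['moment'])
E
```

```text
t 15.6 pos [485.4  -7.9  64.9] yaw -76.1 zax [-0.012  0.051 -0.999] F [-0.6  0.1  0.7] gap 19.8 grip 30.0 j [ 0.29  0.37 -0.51 -0.08 -0.69  0.02]
[ 0.08258106  0.13246055 -0.00889897]
```

Call:
{"api": "play_rows", "payload": {
  "targets": [-1,0.6,0,-0.03,0,0,0,-1,1.2,0,-0.06,0,0,0,-1,1.8,0,-0.09,0,0,0,-1,2.4,0,-0.12,0,0,0,-1,3,0,-0.16,0,0,0]
}}

```text
time_s: 16.02
tool_pos: [492.6, -37.8, 64.8]
tool_rot: [-0.016, 0.787, -0.616, -0.021]
ft_force: [-0.9, 2.7, 0.8]
finger_gap: 20.1
grip_force: 30.0
```

Call:
{"api": "play_rows", "payload": {
  "targets": [-1,0.4,0,-0.02,0,0,0,-1,0.8,0,-0.04,0,0,0,-1,1.2,0,-0.06,0,0,0,-1,1.6,0,-0.08,0,0,0,-1,1.8,0,-0.09,0,0,0]
}}

```text
time_s: 16.43
tool_pos: [496.9, -55.1, 64.8]
tool_rot: [-0.016, 0.787, -0.616, -0.021]
ft_force: [-0.8, 2.6, 0.9]
finger_gap: 19.8
grip_force: 30.0
```

```bash
python3 - <<'E'
from plan import *
from bench import optics
import cv2
st(); s=monitor.get_state(); F=np.array(s['ft_force']); print('axial',F[:2]@[.242,-.97], s['moment'], 'tip xg',(np.array(s['tool_pos'])[:2]-[571,-290])@[.242,-.97]+132.5)
from h import *
im=cv2.cvtColor(optics.camera("scene"),cv2.COLOR_RGB2BGR); cv2.imwrite("pics/scene4.png",im)
hsv=cv2.cvtColor(im,cv2.COLOR_BGR2HSV); m=cv2.inRange(hsv,(18,60,120),(35,255,255)); m[:,:150]=0
n,l,stt,c=cv2.connectedComponentsWithStats(m[200:330,150:280]); k=1+np.argmax(stt[1:,4])
i0=cv2.imread("pics/scene3.png");m0=cv2.inRange(cv2.cvtColor(i0,cv2.COLOR_BGR2HSV),(18,60,120),(35,255,255))
n0,l0,s0,c0=cv2.connectedComponentsWithStats(m0[200:330,150:280]);k0=1+np.argmax(s0[1:,4])
P=cast("scene",[c[k]+[150,200],c0[k0]+[150,200]],56); print(stt[k],s0[k0],P, (P[:,:2]-[571,-290])@[.242,-.97],(P[:,:2]-[571,-290])@[.97,.242])
E
```

```text
t 16.43 pos [496.9 -55.1  64.8] yaw -76.1 zax [-0.013  0.051 -0.999] F [-0.8  2.6  0.9] gap 19.8 grip 30.0 j [ 0.18  0.39 -0.47 -0.08 -0.71  0.12]
axial -2.7072812729860862 [ 0.4462665   0.21888355 -0.00924347] tip xg -113.30964366004912
[ 36  45  41  29 834] [ 41  39  40  29 814] [[ 542.20993282 -233.09546678   56.        ]
 [ 535.86131301 -209.12801103   56.        ]] [-62.16459348 -86.94939155] [-14.15546813 -14.51350505]
```

Biscuit now about 7 mm short of the step, tip about 4 mm under its rim. Push to the step.

Call:
{"api": "play_rows", "payload": {
  "targets": [-1,0.2,0,-0.01,0,0,0,-1,0.4,0,-0.02,0,0,0,-1,0.6,0,-0.03,0,0,0,-1,0.6,0,-0.03,0,0,0,-1,0.6,0,-0.03,0,0,0]
}}

```text
time_s: 16.9
tool_pos: [498.4, -60.7, 64.8]
tool_rot: [-0.016, 0.787, -0.616, -0.02]
ft_force: [0.2, -0.3, -0.1]
finger_gap: 19.8
grip_force: 30.0
```

Call:
{"api": "play_rows", "payload": {
  "targets": [-1,0.1,0,0,0,0,0,-1,0.2,0,-0.01,0,0,0,-1,0.2,0,-0.01,0,0,0,-1,0.2,0,-0.01,0,0,0,-1,0.2,0,-0.01,0,0,0]
}}

```text
time_s: 17.32
tool_pos: [498.8, -62.4, 64.8]
tool_rot: [-0.016, 0.787, -0.616, -0.021]
ft_force: [-0.3, 1.6, -0.2]
finger_gap: 19.8
grip_force: 30.0
```

```bash
cat > chk.py <<'E'
from plan import *
from h import *
st(); s=monitor.get_state(); F=np.array(s['ft_force']); print('axial',round(F[:2]@[.242,-.97],2),'Fz',round(F[2],2), np.round(s['moment'],2), 'tcp xg',round((np.array(s['tool_pos'])[:2]-[571,-290])@[.242,-.97],1))
im=cv2.cvtColor(optics.camera("scene"),cv2.COLOR_RGB2BGR); cv2.imwrite("pics/cur.png",im)
m=cv2.inRange(cv2.cvtColor(im,cv2.COLOR_BGR2HSV),(18,60,120),(35,255,255))
n,l,t,c=cv2.connectedComponentsWithStats(m[200:330,150:280]); k=1+np.argmax(t[1:,4])
P=cast("scene",[c[k]+[150,200]],56); print(t[k],'bisc xg,yg',(P[:,:2]-[571,-290])@[.242,-.97],(P[:,:2]-[571,-290])@[.97,.242])
E
python3 chk.py
```

```text
t 17.32 pos [498.8 -62.4  64.8] yaw -76.1 zax [-0.013  0.051 -0.999] F [-0.3  1.6 -0.2] gap 19.8 grip 30.0 j [ 0.17  0.4  -0.47 -0.08 -0.71  0.14]
axial -1.59 Fz -0.17 [ 0.2   0.22 -0.01] tcp xg -238.2
[ 35  46  41  30 833] bisc xg,yg [-55.26922104] [-14.36207482]
```

Biscuit is at the step (centre xg -55), with about 2 N axial force. Start the lift.

```bash
cat > lift.py <<'E'
from plan import *
import sys
st()
u=np.array([.242,-.970,0]); O=np.array([571,-290,0]); lat=np.array([.97,.242,0])
s=monitor.get_state(); y=(np.array(s['tool_pos'])-O)@lat
def wp(x,h,a,st=30):
    Q=rot(-76,a); tip=O+u*x+lat*y+[0,0,45+h]
    return (tip-Q.apply([132.5,0,13.5]),Q,-1,st)
E
python3 - <<'E'
from lift import *
plan([wp(*p) for p in [(-104.5,3,-2.5),(-103.5,6,-2),(-102,9,-1.5),(-100.5,12.5,-1),(-99,16,-.5),(-98,19.5,0),(-96.5,23,0),(-95,26,0),(-94,28,0),(-94,28,0)]])
E
```

```text
t 17.37 pos [498.8 -62.4  64.8] yaw -76.1 zax [-0.013  0.051 -0.999] F [0.  0.9 0.2] gap 20.0 grip 30.0 j [ 0.17  0.4  -0.47 -0.08 -0.71  0.14]
[-1, 0.19, 0.0, -0.26, 0.0, 0.08, -0.01, -1, 0.27, 0.0, -0.45, 0.0, 0.17, -0.01, -1, 0.39, 0.0, -0.64, 0.0, 0.25, -0.01, -1, 0.51, 0.0, -0.88, 0.0, 0.33, -0.01, -1, 0.64, 0.0, -1.12, 0.0, 0.42, -0.01]
[-1, 0.08, 0.0, -0.24, 0.0, 0.08, 0.0, -1, 0.23, 0.0, -0.59, 0.0, 0.08, 0.0, -1, 0.38, 0.0, -0.89, 0.0, 0.08, 0.0, -1, 0.48, 0.0, -1.09, 0.0, 0.08, 0.0, -1, 0.48, 0.0, -1.09, 0.0, 0.08, 0.0]
```

Call:
{"api": "play_rows", "payload": {
  "targets": [-1,0.15,0,-0.26,0,0.08,0,-1,0.25,0,-0.45,0,0.17,0,-1,0.37,0,-0.64,0,0.25,0,-1,0.5,0,-0.88,0,0.33,0,-1,0.64,0,-1.12,0,0.42,0]
}}

```text
time_s: 17.78
tool_pos: [500.3, -69.3, 75.7]
tool_rot: [-0.002, 0.788, -0.616, -0.003]
ft_force: [0.1, -0.0, -3.4]
finger_gap: 19.6
grip_force: 30.0
```

```bash
python3 chk.py; python3 -c "
import cv2
i=cv2.imread('pics/cur.png'); cv2.imwrite('pics/g5.png',i[190:310,150:290].repeat(4,0).repeat(4,1))"
```

```text
t 17.78 pos [500.3 -69.3  75.7] yaw -76.1 zax [-0.002  0.007 -1.   ] F [ 0.1 -0.  -3.4] gap 19.6 grip 30.0 j [ 0.18  0.38 -0.49 -0.01 -0.71  0.07]
axial 0.03 Fz -3.36 [ 0.43  0.22 -0.04] tcp xg -231.2
[ 34  42  41  35 744] bisc xg,yg [-62.27082983] [-26.37464984]
```

View pics/g5.png

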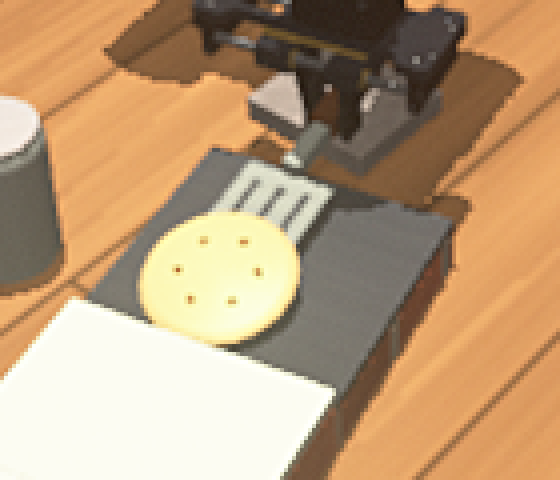

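Scene crop: the biscuit's near edge has risen, with its far edge at the step (200,335) and the blade under it at (270,210). Continue lifting.

```bash
python3 - <<'E'
from lift import *
plan([wp(*p) for p in [(-97.5,19,0),(-95.5,24,0),(-93,29.5,0),(-90.5,35,0),(-87.5,40.5,0), (-84,46,0),(-79.5,51.5,0),(-74.5,56.5,0),(-69,61,0),(-63.5,65,0), (-57.5,68.5,0),(-51,71.5,0),(-44.5,74,0),(-38,76,0),(-38,76,0)]])
E
```

```text
t 17.83 pos [500.7 -69.5  76.2] yaw -76.0 zax [-0.001  0.006 -1.   ] F [ 0.2  0.1 -1.4] gap 19.2 grip 30.0 j [ 0.18  0.38 -0.49 -0.01 -0.71  0.07]
[-1, 0.1, 0.0, -0.13, -0.01, 0.06, -0.01, -1, 0.29, 0.0, -0.63, -0.01, 0.06, -0.01, -1, 0.54, 0.0, -1.18, -0.01, 0.06, -0.01, -1, 0.79, 0.0, -1.73, -0.01, 0.06, -0.01, -1, 1.08, 0.0, -2.28, -0.01, 0.06, -0.01]
[-1, 0.35, 0.0, -0.55, 0.0, 0.0, 0.0, -1, 0.8, 0.0, -1.1, 0.0, 0.0, 0.0, -1, 1.3, 0.0, -1.6, 0.0, 0.0, 0.0, -1, 1.85, 0.0, -2.05, 0.0, 0.0, 0.0, -1, 2.4, 0.0, -2.45, 0.0, 0.0, 0.0]
[-1, 0.6, 0.0, -0.36, 0.0, 0.0, 0.0, -1, 1.25, 0.0, -0.66, 0.0, 0.0, 0.0, -1, 1.9, 0.0, -0.91, 0.0, 0.0, 0.0, -1, 2.55, 0.0, -1.11, 0.0, 0.0, 0.0, -1, 2.55, 0.0, -1.11, 0.0, 0.0, 0.0]
```

Call:
{"api": "play_rows", "payload": {
  "targets": [-1,0.1,0,-0.15,0,0.06,0,-1,0.3,0,-0.63,0,0.06,0,-1,0.54,0,-1.18,0,0.06,0,-1,0.8,0,-1.73,0,0.06,0,-1,1.1,0,-2.28,0,0.06,0]
}}

```text
time_s: 18.25
tool_pos: [503.5, -80.4, 99.2]
tool_rot: [-0.001, 0.788, -0.616, -0.001]
ft_force: [-0.2, 0.9, -2.3]
finger_gap: 19.6
grip_force: 30.0
```

```bash
python3 chk.py
```

```text
t 18.25 pos [503.5 -80.4  99.2] yaw -76.1 zax [ 0.     0.002 -1.   ] F [-0.2  0.9 -2.3] gap 19.6 grip 30.0 j [ 0.16  0.35 -0.46 -0.   -0.76  0.09]
axial -0.98 Fz -2.26 [0.43 0.2  0.02] tcp xg -219.7
[  34   38   40   39 1012] bisc xg,yg [-56.91388067] [-26.45462628]
```

Call:
{"api": "play_rows", "payload": {
  "targets": [-1,0.35,0,-0.55,0,0,0,-1,0.8,0,-1.1,0,0,0,-1,1.3,0,-1.6,0,0,0,-1,1.85,0,-2.05,0,0,0,-1,2.4,0,-2.45,0,0,0]
}}

```text
time_s: 18.72
tool_pos: [509.2, -104.0, 123.4]
tool_rot: [-0.001, 0.788, -0.616, -0.001]
ft_force: [-0.2, 0.6, -2.0]
finger_gap: 19.7
grip_force: 30.0
```

```bash
python3 chk.py; python3 -c "
import cv2
i=cv2.imread('pics/cur.png'); cv2.imwrite('pics/g6.png',i[190:310,150:290].repeat(4,0).repeat(4,1))"
```

```text
t 18.72 pos [ 509.2 -104.   123.4] yaw -76.1 zax [-0.     0.002 -1.   ] F [-0.2  0.6 -2. ] gap 19.7 grip 30.0 j [ 0.11  0.33 -0.41 -0.   -0.83  0.13]
axial -0.6 Fz -1.99 [0.44 0.23 0.  ] tcp xg -195.4
[  32   36   38   41 1180] bisc xg,yg [-63.5622939] [-33.20063266]
```

View pics/g6.png

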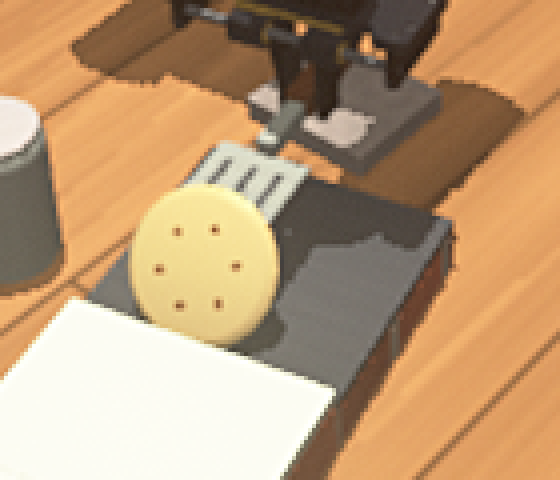

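Biscuit is up at about 45-50°, foot at the step (205,340). Go on.

Call:
{"api": "play_rows", "payload": {
  "targets": [-1,0.6,0,-0.36,0,0,0,-1,1.25,0,-0.66,0,0,0,-1,1.9,0,-0.91,0,0,0,-1,2.55,0,-1.11,0,0,0,-1,2.55,0,-1.11,0,0,0]
}}

```text
time_s: 19.18
tool_pos: [515.8, -129.4, 134.3]
tool_rot: [-0.001, 0.787, -0.617, -0.0]
ft_force: [-0.3, 0.4, -1.4]
finger_gap: 19.8
grip_force: 30.0
```

```bash
python3 chk.py; python3 - <<'E'
from lift import *
plan([wp(*p) for p in [(-32,77,0),(-26,78,0),(-20,78,0),(-14,78,0),(-8,78,0),(-3,78,0),(2,78,0),(6,78,0),(10,78,0),(10,78,0)]])
E
```

```text
t 19.18 pos [ 515.8 -129.4  134.3] yaw -76.1 zax [ 0.001  0.002 -1.   ] F [-0.3  0.4 -1.4] gap 19.8 grip 30.0 j [ 0.06  0.33 -0.37 -0.   -0.87  0.18]
axial -0.42 Fz -1.41 [ 0.18  0.06 -0.02] tcp xg -169.2
[  29   38   37   39 1053] bisc xg,yg [-57.27916721] [-39.43449026]
t 19.23 pos [ 515.4 -128.9  134. ] yaw -76.2 zax [ 0.     0.002 -1.   ] F [-0.2  1.4 -1.2] gap 19.9 grip 30.0 j [ 0.06  0.33 -0.37 -0.   -0.87  0.18]
[-1, 0.53, 0.0, -0.15, 0.0, 0.02, -0.03, -1, 1.13, -0.01, -0.26, 0.0, 0.02, -0.03, -1, 1.73, -0.01, -0.26, 0.0, 0.02, -0.03, -1, 2.33, -0.01, -0.26, 0.0, 0.02, -0.03, -1, 2.93, -0.01, -0.26, 0.0, 0.02, -0.03]
[-1, 0.5, 0.0, 0.0, 0.0, 0.0, 0.0, -1, 1.0, 0.0, 0.0, 0.0, 0.0, 0.0, -1, 1.4, 0.0, 0.0, 0.0, 0.0, 0.0, -1, 1.8, 0.0, 0.0, 0.0, 0.0, 0.0, -1, 1.8, 0.0, 0.0, 0.0, 0.0, 0.0]
```

Call:
{"api": "play_rows", "payload": {
  "targets": [-1,0.5,0,-0.15,0,0,0,-1,1.1,0,-0.25,0,0,0,-1,1.7,0,-0.25,0,0,0,-1,2.3,0,-0.25,0,0,0,-1,2.8,0,-0.25,0,0,0]
}}

```text
time_s: 19.65
tool_pos: [522.0, -156.1, 136.2]
tool_rot: [-0.001, 0.787, -0.616, -0.001]
ft_force: [-0.7, -0.5, -2.4]
finger_gap: 19.8
grip_force: 30.0
```

```bash
python3 chk.py; python3 -c "
import cv2
i=cv2.imread('pics/cur.png'); cv2.imwrite('pics/g7.png',i[190:310,150:290].repeat(4,0).repeat(4,1))"
```

```text
t 19.65 pos [ 522.  -156.1  136.2] yaw -76.1 zax [-0.001  0.002 -1.   ] F [-0.7 -0.5 -2.4] gap 19.8 grip 30.0 j [ 0.01  0.35 -0.33 -0.   -0.89  0.24]
axial 0.34 Fz -2.36 [ 0.07  0.12 -0.01] tcp xg -141.8
[ 26  46  37  30 737] bisc xg,yg [-38.99415583] [-40.74474292]
```

View pics/g7.png

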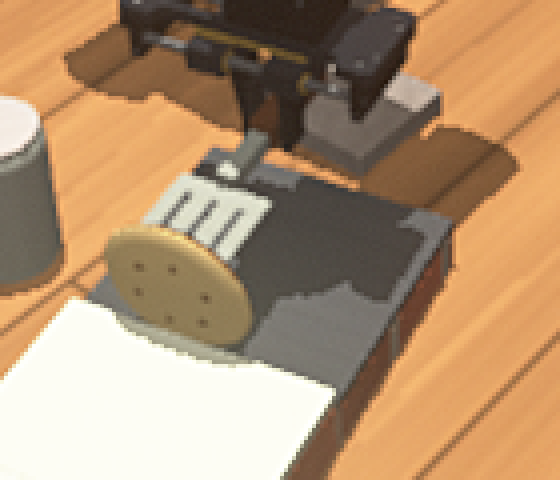

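The biscuit is at or past vertical, pale face in shade at (180,290), foot at the step. Push on.

Call:
{"api": "play_rows", "payload": {
  "targets": [-1,0.5,0,0,0,0,0,-1,1,0,0,0,0,0,-1,1.5,0,0,0,0,0,-1,2,0,0,0,0,0,-1,2.2,0,0,0,0,0]
}}

```text
time_s: 20.12
tool_pos: [527.3, -177.4, 136.2]
tool_rot: [-0.001, 0.787, -0.616, -0.001]
ft_force: [-0.7, -0.3, -1.2]
finger_gap: 19.5
grip_force: 30.0
```

Call:
{"api": "play_rows", "payload": {
  "targets": [-1,0,0,0,0,0,0,-1,0,0,0,0,0,0,-1,0,0,0,0,0,0,-1,0,0,0,0,0,0,-1,0,0,0,0,0,0]
}}

```text
time_s: 20.53
tool_pos: [527.0, -176.5, 136.3]
tool_rot: [-0.001, 0.788, -0.616, -0.001]
ft_force: [-0.7, -0.1, -1.0]
finger_gap: 19.7
grip_force: 30.0
```

```bash
cat > br.py <<'E'
from plan import *
from h import *
st()
for n,z in(("scene",68),("side",68)):
    im=cv2.cvtColor(optics.camera(n),cv2.COLOR_RGB2BGR); cv2.imwrite(f"pics/{n}_b.png",im); hsv=cv2.cvtColor(im,cv2.COLOR_BGR2HSV)
    c0=np.round(proj(n,[[584,-342,65]])[0]).astype(int); print(n,'ledge px',c0)
    w=im[c0[1]-35:c0[1]+35,c0[0]-45:c0[0]+45]; hw=hsv[c0[1]-35:c0[1]+35,c0[0]-45:c0[0]+45]
    m=((hw[...,0]>4)&(hw[...,0]<35)&(hw[...,1]>55)).astype(np.uint8)
    k,l,t,c=cv2.connectedComponentsWithStats(m); i=1+np.argmax(t[1:,4]); P=cast(n,[c[i]+c0-[45,35]],65)[:,:2]-[571,-290]
    print(t[i],'mean BGR',np.round(w[l==i].mean(0)),'xg',P@[.242,-.97],'yg',P@[.97,.242])
E
python3 br.py
```

```text
t 20.53 pos [ 527.  -176.5  136.3] yaw -76.1 zax [-0.001  0.002 -1.   ] F [-0.7 -0.1 -1. ] gap 19.7 grip 30.0 j [-0.03  0.37 -0.31 -0.   -0.9   0.28]
scene ledge px [189 287]
[  25   10   43   32 1079] mean BGR [ 63. 103. 157.] xg [24.89056916] yg [-13.62491857]
side ledge px [243 138]
[   0    0   90   70 3093] mean BGR [ 66.  98. 136.] xg [44.19285327] yg [10.2196065]
```

Brown face is up on the ledge, about 25 mm past the step. Withdraw and look before laying the spatula down.

Call:
{"api": "play_rows", "payload": {
  "targets": [-1,0,0,-0.5,0,0,0,-1,-1,0,-1,0,0,0,-1,-3,0,-1,0,0,0,-1,-6,0,-1,0,0,0,-1,-9,0,-1,0,0,0]
}}

```text
time_s: 21.05
tool_pos: [505.2, -88.4, 147.1]
tool_rot: [-0.001, 0.787, -0.617, -0.0]
ft_force: [1.1, 1.4, -1.3]
finger_gap: 20.1
grip_force: 30.0
```

Call:
{"api": "play_rows", "payload": {
  "targets": [-1,-2.5,0,0,0,0,0,-1,-5,0,0,0,0,0,-1,-6,0,0,0,0,0,-1,-6,0,0,0,0,0,-1,-6,0,0,0,0,0]
}}

```text
time_s: 21.47
tool_pos: [491.2, -30.5, 147.2]
tool_rot: [-0.001, 0.788, -0.616, -0.0]
ft_force: [0.2, 0.4, -0.9]
finger_gap: 20.0
grip_force: 30.0
```

```bash
python3 br.py; python3 - <<'E'
from plan import *
from h import *
im=cv2.imread('pics/scene_b.png'); i2=cv2.imread('pics/side_b.png')
m=((lambda h:((h[...,0]>4)&(h[...,0]<35)&(h[...,1]>55)))(cv2.cvtColor(im,cv2.COLOR_BGR2HSV))).astype(np.uint8)
c=flood(im,(184,275),40); print(cv2.minAreaRect(cast("scene",c,66)[:,:2].astype(np.float32)))
cv2.imwrite('pics/g8.png',np.hstack([im[190:340,100:300].repeat(2,0).repeat(2,1),i2[100:250,180:380].repeat(2,0).repeat(2,1)]))
plan([((429.4,80.4,146),rot(-76),-1,25),((429.4,80.4,40),rot(-76),-1,20),((429.4,80.4,36.5),rot(-76),-1,1)])
E
```

```text
t 21.47 pos [491.2 -30.5 147.2] yaw -76.0 zax [ 0.001  0.002 -1.   ] F [ 0.2  0.4 -0.9] gap 20.0 grip 30.0 j [ 0.27  0.26 -0.44 -0.   -0.87 -0.02]
scene ledge px [189 287]
[  25    9   43   33 1084] mean BGR [ 65. 110. 173.] xg [24.73834412] yg [-13.76301231]
side ledge px [243 138]
[   0    0   90   70 3763] mean BGR [ 59.  87. 119.] xg [63.06839133] yg [1.49012171]
((563.2835693359375, -315.088623046875), (108.09222412109375, 105.02828216552734), 38.47264099121094)
[-1, -2.06, 0.55, 0.02, 0.0, 0.0, 0.0, -1, -4.12, 1.11, 0.03, 0.0, 0.01, -0.01, -1, -6.17, 1.66, 0.05, 0.0, 0.01, -0.01, -1, -8.23, 2.21, 0.07, 0.0, 0.01, -0.01, -1, -10.29, 2.77, 0.09, 0.0, 0.02, -0.02]
[-1, -2.06, 0.55, 0.01, 0.0, 0.0, 0.0, -1, -2.06, 0.55, 1.77, 0.0, 0.0, 0.0, -1, -2.06, 0.55, 3.54, 0.0, 0.0, 0.0, -1, -2.06, 0.55, 5.31, 0.0, 0.0, 0.0, -1, -2.06, 0.55, 7.07, 0.0, 0.0, 0.0]
[-1, 0.0, 0.0, 1.77, 0.0, 0.0, 0.0, -1, 0.0, 0.0, 3.54, 0.0, 0.0, 0.0, -1, 0.0, 0.0, 3.63, 0.0, 0.0, 0.0, -1, 0.0, 0.0, 3.71, 0.0, 0.0, 0.0, -1, 0.0, 0.0, 3.8, 0.0, 0.0, 0.0]
[-1, 0.0, 0.0, 0.09, 0.0, 0.0, 0.0, -1, 0.0, 0.0, 0.09, 0.0, 0.0, 0.0, -1, 0.0, 0.0, 0.09, 0.0, 0.0, 0.0, -1, 0.0, 0.0, 0.09, 0.0, 0.0, 0.0, -1, 0.0, 0.0, 0.09, 0.0, 0.0, 0.0]
```

View pics/g8.png

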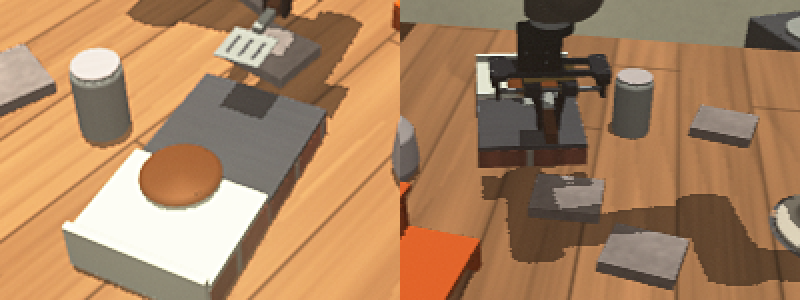

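Brown side up, flat (108x105 mm outline), centre about 23 mm past the step. Now lay the spatula back.

Call:
{"api": "play_rows", "payload": {
  "targets": [-1,-2,0.55,0,0,0,0,-1,-4.1,1.1,0,0,0,0,-1,-6.2,1.65,0,0,0,0,-1,-8.2,2.2,0,0,0,0,-1,-10.3,2.8,0,0,0,0]
}}

```text
time_s: 21.98
tool_pos: [439.1, 61.9, 146.8]
tool_rot: [-0.001, 0.787, -0.617, -0.001]
ft_force: [-0.7, -0.6, -1.3]
finger_gap: 19.8
grip_force: 30.0
```

Call:
{"api": "play_rows", "payload": {
  "targets": [-1,-2,0.55,0,0,0,0,-1,-2,0.55,1.8,0,0,0,-1,-2,0.55,3.6,0,0,0,-1,-2,0.55,5.3,0,0,0,-1,-2,0.55,7,0,0,0]
}}

```text
time_s: 22.4
tool_pos: [429.5, 79.9, 76.3]
tool_rot: [-0.001, 0.787, -0.617, -0.001]
ft_force: [-0.1, 0.1, -1.2]
finger_gap: 19.9
grip_force: 30.0
```

Call:
{"api": "play_rows", "payload": {
  "targets": [-1,0,0,1.2,0,0,0,-1,0,0,2.2,0,0,0,-1,0,0,3,0,0,0,-1,0,0,3.4,0,0,0,-1,0,0,3.4,0,0,0]
}}

```text
time_s: 22.82
tool_pos: [428.8, 79.8, 42.1]
tool_rot: [0.0, 0.787, -0.617, -0.001]
ft_force: [0.2, -0.4, -1.3]
finger_gap: 20.0
grip_force: 30.0
```

Call:
{"api": "play_rows", "payload": {
  "targets": [-1,0,0,0.1,0,0,0,-1,0,0,0.2,0,0,0,-1,0,0,0.3,0,0,0,-1,0,0,0.3,0,0,0,-1,0,0,0.3,0,0,0]
}}

```text
time_s: 23.23
tool_pos: [429.0, 80.5, 40.1]
tool_rot: [-0.001, 0.788, -0.616, -0.001]
ft_force: [0.1, 1.2, -1.5]
finger_gap: 19.4
grip_force: 30.0
```

```bash
python3 - <<'E'
from plan import *
st(); print(monitor.get_state()['moment'])
E
```

```text
t 23.23 pos [429.   80.5  40.1] yaw -76.1 zax [ 0.     0.002 -1.   ] F [ 0.1  1.2 -1.5] gap 19.4 grip 30.0 j [ 0.56  0.35 -0.69 -0.   -0.53 -0.31]
[ 0.1124981   0.15960105 -0.01185958]
```

Need about 4.5 mm more.

Call:
{"api": "play_rows", "payload": {
  "targets": [-1,0,0,0.1,0,0,0,-1,0,0,0.2,0,0,0,-1,0,0,0.3,0,0,0,-1,0,0,0.35,0,0,0,-1,0,0,0.35,0,0,0]
}}

```text
time_s: 23.65
tool_pos: [428.8, 80.4, 36.2]
tool_rot: [-0.001, 0.788, -0.616, -0.001]
ft_force: [0.2, -0.7, -1.9]
finger_gap: 19.7
grip_force: 30.0
```

Call:
{"api": "play_rows", "payload": {
  "targets": [-1,0,0,0.05,0,0,0,-1,0,0,0.1,0,0,0,-1,0,0,0.1,0,0,0,-1,0,0,0.1,0,0,0,-1,0,0,0.1,0,0,0]
}}

```text
time_s: 24.07
tool_pos: [428.9, 80.5, 35.5]
tool_rot: [-0.001, 0.788, -0.616, -0.001]
ft_force: [-1.1, 0.7, 2.8]
finger_gap: 19.7
grip_force: 30.0
```

Call:
{"api": "play_rows", "payload": {
  "targets": [1,0,0,0,0,0,0,1,0,0,0,0,0,0,1,0,0,0,0,0,0,1,0,0,0,0,0,0,1,0,0,0,0,0,0]
}}

```text
time_s: 24.48
tool_pos: [428.9, 80.4, 35.2]
tool_rot: [-0.001, 0.788, -0.616, -0.001]
ft_force: [-0.8, 0.1, 0.0]
finger_gap: 45.0
grip_force: 0.0
```

Call:
{"api": "play_rows", "payload": {
  "targets": [1,0,0,0,0,0,0,1,0,0,0,0,0,0,1,0,0,0,0,0,0,1,0,0,0,0,0,0,1,0,0,0,0,0,0]
}}

```text
time_s: 24.9
tool_pos: [428.9, 80.4, 35.3]
tool_rot: [-0.001, 0.788, -0.616, -0.001]
ft_force: [0.8, 0.5, 0.4]
finger_gap: 78.3
grip_force: 0.0
```

Call:
{"api": "play_rows", "payload": {
  "targets": [1,0,0,-1.5,0,0,0,1,0,0,-3.5,0,0,0,1,0,0,-5.5,0,0,0,1,0,0,-7,0,0,0,1,0,0,-7,0,0,0]
}}

```text
time_s: 25.32
tool_pos: [430.8, 81.2, 108.1]
tool_rot: [-0.004, 0.788, -0.616, 0.001]
ft_force: [-0.7, 0.3, 0.6]
finger_gap: 86.8
grip_force: 0.0
```

Call:
{"api": "play_rows", "payload": {
  "targets": [1,0,0,0,0,0,0,1,0,0,0,0,0,0,1,0,0,0,0,0,0,1,0,0,0,0,0,0,1,0,0,0,0,0,0]
}}

```text
time_s: 25.73
tool_pos: [428.5, 80.1, 104.6]
tool_rot: [0.0, 0.788, -0.616, -0.001]
ft_force: [0.5, 0.8, 0.5]
finger_gap: 86.9
grip_force: 0.0
```

```bash
python3 - <<'E'
from plan import *
from h import *
st()
c=optics.calibration("wrist");K,E=np.array(c['intrinsics']),np.array(c['extrinsics']); s=monitor.get_state()
im=cv2.cvtColor(optics.camera("wrist"),cv2.COLOR_RGB2BGR); cv2.imwrite("pics/wend.png",im)
ref=cv2.imread("pics/wrist2.png")
for n,i in(("then",ref),("now",im)):   # blade extents: bright white
    m=(i[:200].min(2)>225).astype(np.uint8); k,l,t,cc=cv2.connectedComponentsWithStats(m); j=1+np.argmax(t[1:,4]); print(n,t[j],cc[j])
E
python3 br.py
```

```text
t 25.73 pos [428.5  80.1 104.6] yaw -76.1 zax [-0.002  0.001 -1.   ] F [0.5 0.8 0.5] gap 86.9 grip 0.0 j [ 0.56  0.23 -0.62 -0.   -0.72 -0.31]
then [ 209   29  130  110 8304] [262.67365125  79.06033237]
now [ 209   29  128  109 8130] [262.40393604  78.68733087]
t 25.78 pos [428.6  80.1 104.7] yaw -76.1 zax [-0.002  0.001 -1.   ] F [-0.7 -0.9 -0.5] gap 87.5 grip 0.0 j [ 0.56  0.23 -0.62 -0.   -0.72 -0.31]
scene ledge px [189 287]
[  25    9   43   33 1083] mean BGR [ 64. 109. 171.] xg [24.66861583] yg [-13.88023531]
side ledge px [243 138]
[   0    0   90   70 3587] mean BGR [ 58.  84. 116.] xg [19.0584455] yg [5.83366396]
```

The wrist view of the spatula matches its first laying on the rest, and the biscuit has not moved. Handing in.

```bash
python3 -c "
from bench import hand_in
print(hand_in())"
```

```text
the job is handed in; nothing more can be done
None
```

The job is handed in, though the judge returned no verdict: the biscuit lies brown side up on the tile ledge, centre about 23 mm past the step, the spatula lies flat on the farthest stone rest, let go, and the arm never went near the ladle, kettle or canister.

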